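Hold the out-of-plumb pegboard leaf on its strip

TASK

The swing-out pegboard leaf on the bench hangs on a leaning post, so it runs away to one stop or the other. Take the red grip of its sprung tiller, swing the leaf off its stop to stand over the yellow strip, and keep it steady there for at least eight seconds, balancing it all the while; finish while still holding the grip and with the leaf over the strip. Keep off the board and its tools, never let the leaf race or slam into a stop, do not wind the tiller spring near the end of its travel, and leave the jar, torch and box on the bench alone.

Things in the scene. Friction and masses are not known exactly. Their poses are not given: they have to be found in the camera images.
- post: Steel pin post on a round dark foot (140 mm across) fixed on the bench; origin on the bench at the pin's foot, z up. The pin leans 0.07 rad towards the post's +x; -x points roughly to the robot. Position and yaw vary.
- leaf (a joint): Leaf's swing about the leaning pin, rad: 0 = leaf along the post's -x (free end highest: top of a hill, unstable), + is anticlockwise from above (free end to the robot's right). Stops at -0.4 (rests there at the start) and 0.6. Over 0.9 rad/s is racing; meeting a stop over 0.15 rad/s is a slam. Damping 0.02 N m s/rad, dry friction 0.002 N m: it hardly slows by itself.
- tiller (a joint): Tiller's angle relative to the leaf about the same pin, rad: 0 = above the leaf (spring relaxed; -0.04 at the start), + anticlockwise from above. Its torsion spring turns the leaf with 0.48 N m per rad (damping 0.005). Tiller's direction from the post's -x = leaf + tiller. Travel ends at 1.3 either way; stay within 1.0. With the grip held still the leaf runs away (time constant about 1 s).
- board_edge (a point): This point: on the lower edge, 300 mm from the pin, 45 up; to stand over the strip's line. Leaf's pale grey steel board, tools up to 45 mm out; not to be touched. Board 25 to 431 mm out, 43 to 247 mm up, 12 mm thick, orange end. Nominal 5.2 kg, inertia 0.323 kg m2, gravity torque away from 0 of 0.763 N m x sin(leaf); both scale with hidden mass, x0.85 to 1.2.
- grip_mid (a point): Centre of the red round upright grip (32 mm diameter, 55 mm high; 32 mm above its underside, 23 mm below its top) on the end of the tiller, a 16 mm steel rod from the pin: where to pinch. 260 mm from the pin, 300 mm along it from its foot; z along the leaning pin, -x outward along the tiller. The grip only moves in a circle round the pin.
- strip: Yellow strip flat on the bench, 100 x 30 x 2 mm, radial to the pin. Origin at the pin's foot (the post's origin); its -x axis runs along the strip's centre line, 370 to 470 mm from the pin. Strip's yaw minus post's yaw = the wanted leaf angle (0.05 to 0.35 rad).
- jar: Screw jar with blue cap, 66 mm wide, 100 mm high, standing on the bench; leave alone.
- torch: Aluminium torch standing on end, 40 mm wide, 130 mm high; leave alone.
- tapebox: Cardboard box 90 x 60 x 45 mm; leave alone.

How it is judged:
By the outcome, as a careful person would: the job done as asked, in the order asked, and still so for the second after the job is handed in, while the arm keeps its last pose, push and grip.
It also fails if it takes over 48 s, if anything falls off the work surface, if the arm or the gripper's body presses on something with over 40 N, if the wrist force passes 120 N, or if a joint passes its speed limit or range.

ROBOT

A 7-joint arm with a two-finger parallel gripper is mounted at the origin on the work surface. World frame = base frame: x ahead of the robot, y to its left, z up, the work surface at z = 0. Lengths are in m, angles in rad, forces in N, time in s.
With the tool pointing down it reaches from about 0.35 to 0.9 m from the base axis. Payload 7.2 kg.
Tool frame: the origin (TCP) lies midway between the tips of the shut fingers; the grasp point (between the pads) lies 19 mm behind it; z points along the fingers, y is the line along which they close (so a half turn about z gives the same grasp; the last joint's range is limited). The gripper opens to 88 mm and grips with 3 to 60 N. Pads are 20 mm wide; open, the fingers measure 115 mm over their backs; the gripper's body (75 mm by 178 mm) begins 61 mm behind the grasp point.
Start: joints at [-1.341, 0.411, -0.013, 1.596, 0.006, 1.134, -0.082], TCP at [0.183, 0.597, 0.223] pointing down, gripper open.
Joint ranges: [-2.95, 2.95], [-0.29, 1.99], [-1.47, 1.44], [0.14, 2.54], [-1.03, 4.17], [0.13, 1.85], [-2.86, 2.86]. Speed limits (rad/s): [2.39, 2.39, 3.01, 3.01, 3.14, 3.14, 3.14].

INTERFACE

Orientations are given as a unit quaternion [w, x, y, z].
In Python, from rig import * gives the robot as it stands.
- The arm moves only by the tool carry_out, never from a script. Its argument "commands" is a list of rows, each a list of 5 numbers: the shift along the tool's x, y, z in mm, then the turn about the tool's z in degrees, then the opening, from -1 (shut) to 1 (fully open). In form: [[tx, ty, tz, yaw, claw], ...]. A call has 1 to 8 rows; each row is the pose to reach, as a shift and turn from the pose commanded when the call began, along the tool's axes at that moment; what a row does not reach only later rows make up. A row lasts 1/8 s, in which the tool goes at most 62.5 mm and 10.7 degrees, less where a joint would pass 70% of its speed; a pose out of reach is approached as far as the arm can. A call with a gripper value outside its range is refused whole. The fingers move at their own pace and stop on an object; "newtons" is the grip in N (left out, the last holds). Time passes only in rows, so rows that repeat a pose let the fingers close. It gives the time, the measured TCP pose, the force, the opening and the grip force at its end, in the units of the state.
- state(): the state, without advancing time (a new reading comes with each control period).
- grab_frame(name): name is "scene" or "top" or "wrist"; returns the picture (400x640x3 uint8, red, green, blue); there is no depth.
- camera_model(name): a dict with "intrinsics" (3x3 intrinsics, pixels), "D" ([k1, k2, p1, p2, k3] as OpenCV has them; the pictures are not rectified), "world_from_camera" (4x4, takes a point from camera to world coordinates). Camera axes: x right, y down, z forward; pixel columns grow to the right and rows downward; lengths in m; the calibration is good to about 2 mm. A picture is of the moment at which its call begins: read the wrist's pose just before it. camera_model takes no time and is no camera call; for the wrist camera it gives the pose at the moment of the call.
- finish_job(): hands the job in; it is judged then, once.
The state is a dict: "clock": time; "joint_pos": joint angles; "joint_velocities": joint speeds; "joint_torque": joint torques, N m; "eef_pos": TCP position; "ee_rot": TCP orientation; "force": force on the tool from outside, world axes, zero at the start; "wrist_torque": the same for the moment, N m; "width": opening from 0.0 (shut) to 1.0 (fully open); "grasp_force": force on a finger pad.
Only numpy, scipy, OpenCV 4.12 (cv2) and the standard library are available. Lean on these libraries where they do the work, as an engineer would, in place of code of your own. Each camera call takes 0.05 s, during which the arm holds its last target. There are 200 camera calls.

## Working session

There is one attempt and no reset: what is moved stays moved. The work goes in short steps, Python scripts to look and compute and a tool call to move; the robot and the scene stay as the last step left them, time stands still between calls to the robot, and variables do not carry over. Pictures are saved under pics/ and viewed, at most 10 in all, crops included, and the job is handed in when it is done.

Besides the shell and the picture viewer there is one more tool, called after "Emit:" as name(argument=value, ...), one argument or row to a line, values as JSON. carry_out: Moves the arm, as the interface text tells. Its arguments: {"type":"object","properties":{"commands":{"type":"array"},"newtons":{"type":"number"}},"required":["commands"]}

```bash
ls; mkdir -p pics
python3 - <<'E'
from rig import *
import cv2
print(state())
for n in("scene","top"):
    f=grab_frame(n);cv2.imwrite(f"pics/{n}0.png",f[:,:,::-1])
    print(camera_model(n))
E
```

```text
pics
{'clock': 0.0, 'joint_pos': array([-1.34116845,  0.41188583, -0.01273049,  1.59705463,  0.00559571,
        1.13431392, -0.08218998]), 'joint_velocities': array([-0.00025971, -0.00130295,  0.00132648, -0.00121523, -0.00124127,
       -0.00077719, -0.00038786]), 'joint_torque': array([ 2.93563193e-03, -5.87976873e+01,  6.43805936e-01, -2.91070801e+01,
       -5.35735209e-02,  1.86424144e-02,  1.49523821e-04]), 'eef_pos': array([0.18327976, 0.59697834, 0.22181342]), 'ee_rot': array([-6.87306133e-05,  1.48339492e-01,  9.88936163e-01, -8.10182383e-04]), 'force': array([ 0.37243416,  0.51106202, -0.07106605]), 'wrist_torque': array([-0.00584905,  0.02186528,  0.05662233]), 'grasp_force': 0.0, 'width': 1.0033282870471572}
{'intrinsics': array([[421.37456155,   0.        , 323.39093516],
       [  0.        , 421.37456155, 198.45170722],
       [  0.        ,   0.        ,   1.        ]]), 'D': array([-0.01778107,  0.        ,  0.        ,  0.        ,  0.        ]), 'world_from_camera': array([[-0.05517871,  0.8029747 , -0.5934534 ,  1.6215821 ],
       [ 0.9984326 ,  0.04994611, -0.02525349,  0.04956837],
       [ 0.00936278, -0.59391668, -0.80447207,  1.58785648],
       [ 0.        ,  0.        ,  0.        ,  1.        ]])}
{'intrinsics': array([[448.46902136,   0.        , 318.75663535],
       [  0.        , 448.46902136, 201.37259726],
       [  0.        ,   0.        ,   1.        ]]), 'D': array([0.03214298, 0.        , 0.        , 0.        , 0.        ]), 'world_from_camera': array([[-0.02098237, -0.98918411,  0.14517069,  0.3476999 ],
       [-0.99973676,  0.02210712,  0.00613876, -0.03115737],
       [-0.00928167, -0.14500367, -0.98938758,  1.73890642],
       [ 0.        ,  0.        ,  0.        ,  1.        ]])}
```

View pics/scene0.png

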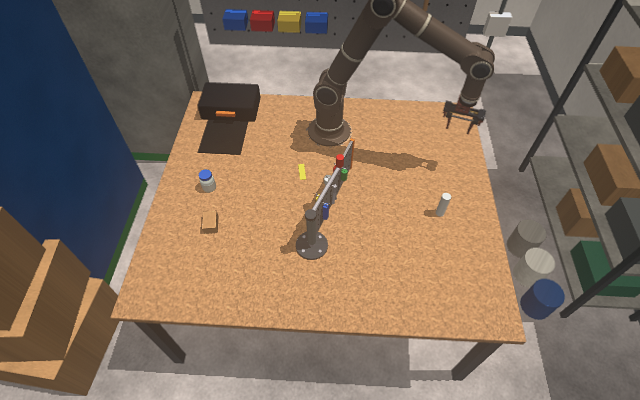

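View pics/top0.png

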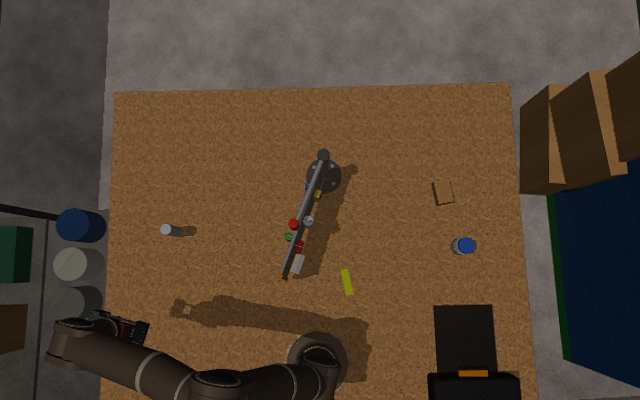

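The scene picture shows the foot at (312,245), the strip at (302,171) and the grip at (340,158). In the top picture the foot is at (324,175), the strip at (347,281) and the grip at about (293,224). I'll enlarge both to confirm.

```bash
cat > h.py <<'E'
import numpy as np,cv2
from rig import *
def proj(n,P,m=None):
    m=m or camera_model(n);W=np.linalg.inv(m["world_from_camera"])
    r,_=cv2.Rodrigues(W[:3,:3]);return cv2.projectPoints(np.array(P,float).reshape(-1,1,3),r,W[:3,3],m["intrinsics"],m["D"])[0][:,0]
def ray(n,uv,m=None):
    m=m or camera_model(n);q=cv2.undistortPoints(np.array(uv,float).reshape(-1,1,2),m["intrinsics"],m["D"])[:,0]
    d=np.c_[q,np.ones(len(q))]@m["world_from_camera"][:3,:3].T
    return m["world_from_camera"][:3,3],d
def onz(n,uv,z,m=None):
    o,d=ray(n,uv,m);return o+d*((z-o[2])/d[:,2])[:,None]
def tri(obs):
    A=np.zeros((3,3));b=np.zeros(3)
    for n,uv in obs:
        o,d=ray(n,uv);d=d[0]/np.linalg.norm(d[0]);M=np.eye(3)-np.outer(d,d);A+=M;b+=M@o
    return np.linalg.solve(A,b)
E
python3 - <<'E'
from h import *
s=cv2.imread("pics/scene0.png");t=cv2.imread("pics/top0.png")
a=cv2.resize(s[140:270,260:390],(400,400),interpolation=cv2.INTER_CUBIC);b=cv2.resize(t[140:300,250:410][:,:],(400,400),interpolation=cv2.INTER_CUBIC)
cv2.imwrite("pics/c1.png",np.hstack([a,b]))
for n,I in(("scene",s),("top",t)):
    H=cv2.cvtColor(I,cv2.COLOR_BGR2HSV)
    for c,lo,hi in(("yel",(22,150,90),(35,255,255)),("red",(0,190,80),(5,255,255))):
        k,L,st,ce=cv2.connectedComponentsWithStats(cv2.inRange(H,lo,hi))
        for i in range(1,k):
            if st[i,4]>15:print(n,c,st[i],ce[i].round(1), onz(n,ce[i],.002)[0].round(4) if c=="yel" else "")
            if c=="yel" and st[i,4]>60:
                p=np.argwhere(L==i)[:,::-1].astype(float);w=onz(n,p,.002)[:,:2];w0=w-w.mean(0)
                v=np.linalg.svd(w0,full_matrices=0)[2][0];v*=np.sign(v[0]);q=w0@v;print(" dir",v,np.arctan2(v[1],v[0]),np.ptp(q))
E
```

```text
scene yel [278  11  23  21 425] [288.5  21. ] [-1.0339 -0.3201  0.002 ]
 dir [0.99292048 0.11878095] 0.11906205165757856 0.25445446251138293
scene yel [298 164   8  16  98] [301.6 171.4] [ 0.2933 -0.1163  0.002 ]
 dir [0.98195358 0.18912209] 0.19026802475811858 0.09931862758345192
top yel [340 268  14  28 232] [346.4 281.6] [ 0.2915 -0.119   0.002 ]
 dir [0.98285014 0.18440608] 0.18546754152352482 0.10104704063529593
top red [289 219   9   9  69] [293. 223.] 
top red [298 241   5   5  18] [300.  242.7] 
top red [295 247   6   6  25] [297.7 249.4]
```

View pics/c1.png

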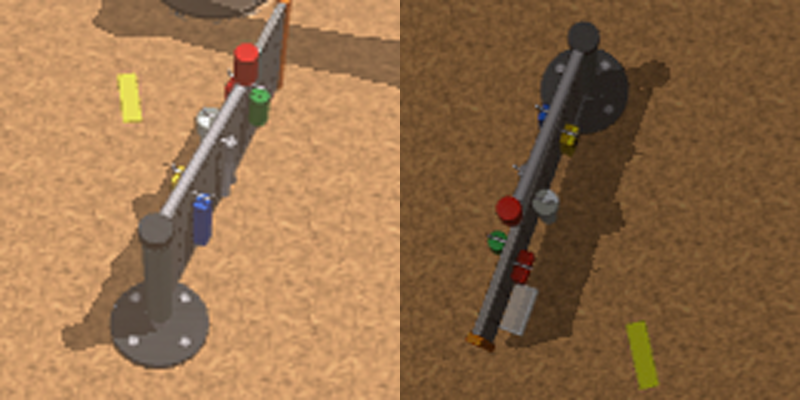

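The strip lies at the enlarged left crop's (130,97), with the upright red grip on the rod above the board. I'll fit the post's pose from the foot, grip and cap.

```bash
cat >> h.py <<'E'
L=0.07
def frame(p):
    x,y,w=p;ex=np.array([np.cos(w),np.sin(w),0]);ey=np.array([-np.sin(w),np.cos(w),0]);ez=np.array([0,0,1.])
    return np.array([x,y,0]),ex*np.cos(L)-ez*np.sin(L),ey,ez*np.cos(L)+ex*np.sin(L)
def pt(p,phi,r,h,t=0):  # radius r out at angle phi, h along pin, t tangential
    o,ex,ey,ez=frame(p);d=-(np.cos(phi)*ex+np.sin(phi)*ey);return o+r*d+h*ez+t*np.cross(ez,d)
E
python3 - <<'E'
from h import *
from scipy.optimize import least_squares
g=dict(scene=(340.2,160.2),top=(293.,223.))
for z in(.0,.01,.015):print("foot",z,onz("scene",(312,245),z)[0],onz("top",(324,176.4),z)[0])
G=tri(g.items());print("grip",G,[proj(n,G)[0]-g[n] for n in g])
C=tri([("scene",(311,214.4)),("top",(323.6,154.8))]);print("cap",C)
print("strip-based foot",np.array([.2924,-.1176])+.42*np.array([np.cos(.187),np.sin(.187)]))
ms={n:camera_model(n) for n in("scene","top")}
def res(v):
    p=v[:3];P=pt(p,v[3],.26,.3);T=pt(p,v[3],.26,.323)
    r=[(proj("scene",P,ms["scene"])[0]-g["scene"]),(proj("top",T,ms["top"])[0]-g["top"])]
    f=pt(p,0,0,.012);r+=[proj("scene",f,ms["scene"])[0]-(312,245),proj("top",f,ms["top"])[0]-(324,176.4)]
    # leaf orange end (top edge of board) at phi+.04
    return np.r_[np.concatenate(r)]
s=least_squares(res,[.7,-.04,0,-.44]);print(s.x,s.fun.round(1), "yaw+phi",s.x[2]+s.x[3],"yaw if phi=-.44",s.x[2]+s.x[3]+.44)
for h in(.31,.33,.35):print(h,pt(s.x[:3],0,0,h))
E
```

```text
foot 0.0 [ 0.70347903 -0.035688    0.        ] [ 0.70206704 -0.04316949  0.        ]
foot 0.01 [ 0.70926105 -0.03515108  0.01      ] [ 0.70002916 -0.04310041  0.01      ]
foot 0.015 [ 0.71215207 -0.03488261  0.015     ] [ 0.69901023 -0.04306587  0.015     ]
grip [0.48855456 0.06387896 0.31619472] [array([-0.67809803,  0.02094429]), array([-0.85608388,  0.05803241])]
cap [ 0.72254902 -0.03828048  0.26298758]
strip-based foot [ 0.70507788 -0.03951694]
[ 0.70322211 -0.03964665  0.01728517 -0.41893209] [-1.  -0.5 -0.9 -0.2 -1.  -1.3 -0.9 -1.1] yaw+phi -0.40164692326455326 yaw if phi=-.44 0.038353076735446745
0.31 [ 0.72490115 -0.03927189  0.30924081]
0.33 [ 0.7262998  -0.03924771  0.32919183]
0.35 [ 0.72769845 -0.03922353  0.34914285]
```

```bash
cat >> h.py <<'E'
from scipy.spatial.transform import Rotation as R
def rot(s):
    q=s["ee_rot"];return R.from_quat([q[1],q[2],q[3],q[0]]).as_matrix()
def shift(target,s,ref=None):
    return rot(s).T@(np.array(target)-s["eef_pos"])*1000
E
python3 - <<'E'
from h import *
s=state();M=rot(s);print(M.round(3));print("tool x yaw",np.arctan2(M[1,0],M[0,0]),"y yaw",np.arctan2(M[1,1],M[0,1]))
print(shift([.4886,.0639,.42],s).round(1), shift([.4886,.0639,.297],s).round(1))
c=camera_model("wrist");print(c,(M.T@(c["world_from_camera"][:3,3]-s["eef_pos"])).round(3),(M.T@c["world_from_camera"][:3,:3]).round(2))
E
```

```text
[[-0.956  0.293 -0.   ]
 [ 0.293  0.956 -0.001]
 [-0.    -0.001 -1.   ]]
tool x yaw 2.8438751611345063 y yaw 1.2730787302652595
[-448.3 -420.4 -197.5] [-448.3 -420.2  -74.5]
{'intrinsics': array([[330.4254726 ,   0.        , 321.14378377],
       [  0.        , 330.4254726 , 197.82245885],
       [  0.        ,   0.        ,   1.        ]]), 'D': array([-0.00354988,  0.        ,  0.        ,  0.        ,  0.        ]), 'world_from_camera': array([[ 0.2929075 ,  0.91879693,  0.26460801,  0.10986681],
       [ 0.95613991, -0.28109428, -0.08235577,  0.61868246],
       [-0.00128843,  0.2771249 , -0.96083304,  0.384668  ],
       [ 0.        ,  0.        ,  0.        ,  1.        ]])} [ 0.076 -0.001 -0.163] [[ 0.   -0.96 -0.28]
 [ 1.    0.    0.  ]
 [-0.   -0.28  0.96]]
```

Emit:
carry_out(
  commands=[
    [-30,-28,-42,0,1],
    [-60,-56,-84,1,1],
    [-92,-86,-126,2,1],
    [-126,-118,-160,3,1],
    [-164,-154,-185,4,1],
    [-204,-191,-197,5,1],
    [-246,-231,-197,6,1],
    [-288,-270,-197,6.5,1],
  ],
  newtons=15,
)

```text
clock: 1.1
eef_pos: [0.3801, 0.253, 0.4197]
ee_rot: [0.0, 0.204, 0.979, 0.0]
force: [0.7, 0.2, 0.2]
width: 1.003
grasp_force: 0.0
```

Run:
```python
from h import *
s=state();print(s["clock"],s["eef_pos"],s["force"],s["joint_velocities"].round(2),shift([.4886,.0639,.42],s).round(1))
```

```text
1.1 [0.38007533 0.25300219 0.41968344] [0.65125581 0.18816716 0.16214325] [ 0.49 -0.13  0.46  0.13  0.03 -0.    0.88] [-175.1 -129.9   -0.4]
```

Emit:
carry_out(
  commands=[
    [-44,-33,0,0,1],
    [-85,-64,0,0,1],
    [-123,-92,0,0,1],
    [-154,-115,0,0,1],
    [-176,-131,0,0,1],
    [-176,-131,0,0,1],
  ],
)

```text
clock: 1.85
eef_pos: [0.4888, 0.0625, 0.4193]
ee_rot: [-0.0, 0.206, 0.979, -0.0]
force: [0.4, 0.5, 0.4]
width: 0.995
grasp_force: 0.0
```

Run:
```python
from h import *
s=state();print(s["clock"],s["eef_pos"],s["force"],s["joint_pos"].round(2))
I={n:grab_frame(n) for n in("wrist","scene","top")}
for n in I:cv2.imwrite(f"pics/{n}1.png",I[n][:,:,::-1])
a=cv2.resize(I["scene"][130:280,260:410],(400,400),interpolation=3);b=cv2.resize(I["top"][150:300,250:400],(400,400),interpolation=3)
cv2.imwrite("pics/c2.png",np.hstack([a,b])[:,:,::-1])
```

```text
1.85 [0.48881777 0.06246844 0.41934132] [0.39592593 0.54925008 0.37323449] [-0.69  0.06  0.5   1.61 -0.03  1.49  0.97]
```

View pics/wrist1.png

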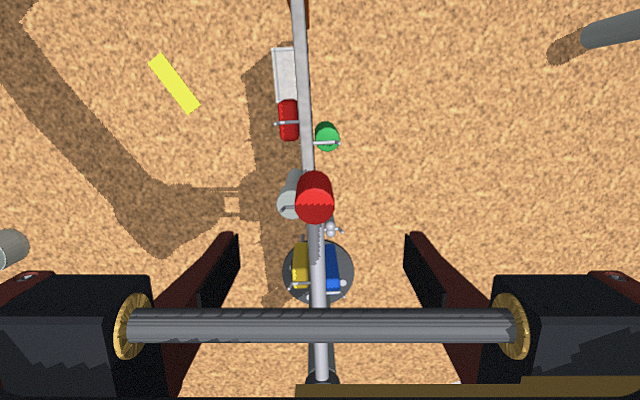

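View pics/c2.png

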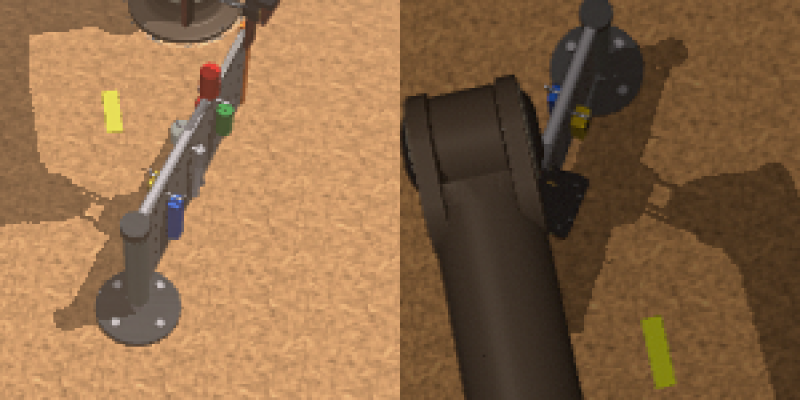

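The wrist picture shows the grip at (315,190), the green tool at (326,136), the strip at (174,83) and the foot at (318,272). The enlarged scene crop shows green at (224,118) and is unobstructed, so green can track the leaf. Next I'll refine by a joint fit.

```bash
cat >> h.py <<'E'
def blobs(I,lo,hi,mn=15):
    H=cv2.cvtColor(I,cv2.COLOR_RGB2HSV);k,Lb,st,ce=cv2.connectedComponentsWithStats(cv2.inRange(H,lo,hi))
    return sorted([(st[i,4],ce[i],st[i,:4]) for i in range(1,k) if st[i,4]>=mn],key=lambda b:-b[0]),Lb
def hullc(uv):
    h=cv2.convexHull(uv.astype(np.float32));m=cv2.moments(h);return np.array([m["m10"],m["m01"]])/m["m00"]
E
python3 - <<'E'
from h import *
from scipy.optimize import least_squares
I={n:cv2.imread(f"pics/{n}1.png")[:,:,::-1].copy() for n in("wrist","scene","top")}
I["top0"]=cv2.imread("pics/top0.png")[:,:,::-1].copy()
ms={n:camera_model(n) for n in("wrist","scene","top")}
for n in I:
    print(n,"green",[(a,c.round(1)) for a,c,_ in blobs(I[n],(50,90,40),(75,255,255))[0][:3]],
     "red",[(a,c.round(1),b) for a,c,b in blobs(I[n],(0,170,70),(6,255,255))[0][:3]],"yel",[(a,c.round(1)) for a,c,_ in blobs(I[n],(22,140,90),(35,255,255))[0][:3]],
     "orange",[(a,c.round(1)) for a,c,_ in blobs(I[n],(7,190,90),(16,255,255),8)[0][:3]])
E
```

```text
wrist green [(np.int32(373), array([325.8, 131.9])), (np.int32(105), array([327.2, 147. ]))] red [(np.int32(1583), array([314. , 198.4]), array([295, 171,  39,  53], dtype=int32)), (np.int32(347), array([287.2, 110.1]), array([278, 100,  20,  21], dtype=int32)), (np.int32(269), array([288.8, 131.8]), array([279, 124,  20,  17], dtype=int32))] yel [(np.int32(1172), array([173.9,  83.2])), (np.int32(554), array([299.6, 262.5])), (np.int32(44), array([300.4, 286.3]))] orange []
scene green [(np.int32(570), array([124.6, 233.7])), (np.int32(231), array([150.4, 156.2])), (np.int32(182), array([628.7, 281.1]))] red [(np.int32(194), array([261.6,  15.1]), array([251,  10,  23,  11], dtype=int32)), (np.int32(54), array([337.6, 159.2]), array([333, 154,   9,  15], dtype=int32))] yel [(np.int32(450), array([288.6,  21.1])), (np.int32(104), array([301.7, 171.4]))] orange []
top green [(np.int32(826), array([  6.9, 252.7]))] red [] yel [(np.int32(231), array([346.4, 281.6])), (np.int32(15), array([316.8, 195.3]))] orange [(np.int32(157), array([474.2, 372.8]))]
top0 green [(np.int32(818), array([  6.8, 252.4])), (np.int32(20), array([288. , 237.6]))] red [(np.int32(72), array([293.2, 223. ]), array([289, 219,  10,   9], dtype=int32)), (np.int32(29), array([297.7, 249.3]), array([295, 247,   7,   6], dtype=int32)), (np.int32(27), array([300.2, 242.7]), array([297, 240,   7,   6], dtype=int32))] yel [(np.int32(232), array([346.4, 281.6])), (np.int32(15), array([316.8, 195.3]))] orange [(np.int32(159), array([474.3, 372.8])), (np.int32(12), array([279.4, 274.6]))]
```

Run:
```python
from h import *
from scipy.optimize import least_squares
im=lambda n:cv2.imread(f"pics/{n}.png")[:,:,::-1].copy()
for n in("scene0","scene1"):
    J=im(n);J[:140]=0;J[:,:290]=0;J[:,390:]=0;J[270:]=0
    print(n,"red",[(a,c.round(1),b) for a,c,b in blobs(J,(0,150,60),(8,255,255),4)[0][:3]],"green",[(a,c.round(1),b) for a,c,b in blobs(J,(45,80,30),(80,255,255),4)[0][:3]],"blue",[(a,c.round(1),b) for a,c,b in blobs(J,(100,100,30),(130,255,255),4)[0][:3]],"or",[(a,c.round(1),b) for a,c,b in blobs(J,(7,200,60),(14,255,255),6)[0][:3]])
ms={n:camera_model(n) for n in("wrist","scene","top")}
th=np.linspace(0,2*np.pi,24,endpoint=False)
def cyl(p,phi):
    c,ex,ey,ez=frame(p);g=pt(p,phi,.26,.3)
    return np.array([g+.016*(np.cos(a)*ex+np.sin(a)*ey)+h*ez for a in th for h in(-.032,.023)])
def strip(p,sy): 
    d=np.array([np.cos(sy),np.sin(sy),0]);return np.array([p[0],p[1],.002])-.42*d, d
obsg=dict(scene=(337.7,160.6),top=(293.2,223.),wrist=(314.3,196.8))
obss=dict(scene=(301.7,171.4),top=(346.4,281.6),wrist=(173.9,83.2))
obsf=dict(scene=(312,245),top=(324,176.2),wrist=(318.5,272))
ang={}
for n,f in(("scene","scene1"),("top","top0"),("wrist","wrist1")):
    b,Lb=blobs(im(f),(22,140,90),(35,255,255))
    b=min(b,key=lambda q:np.hypot(*(q[1]-obss[n])));p=np.argwhere(Lb==Lb[int(b[1][1]),int(b[1][0])])[:,::-1].astype(float)
    w=onz(n,p,.002,ms[n])[:,:2];v=np.linalg.svd(w-w.mean(0),full_matrices=0)[2][0];v*=np.sign(v[0]);ang[n]=np.arctan2(v[1],v[0])
print(ang)
def res(v,off=True):
    p=v[:3];r=[]
    S,_=strip(p,v[3]);f=pt(p,0,0,.01)
    for i,n in enumerate(ms):
        o=v[4+2*i:6+2*i];k=2 if n=="wrist" else 1
        r+=[(hullc(proj(n,cyl(p,-.44),ms[n]))-obsg[n]+o)/k,(proj(n,S,ms[n])[0]-obss[n]+o)/k,.5*(proj(n,f,ms[n])[0]-obsf[n]+o)/k,o/(2*k),[(v[3]-ang[n])/.006]]
    return np.concatenate(r)
s=least_squares(res,[.704,-.04,.03,.187]+[0]*6);print(s.x.round(4),"\n",s.fun.reshape(3,-1).round(2),"wanted",s.x[3]-s.x[2],"grip",pt(s.x[:3],-.44,.26,.3))
C=np.linalg.inv(s.jac.T@s.jac);print("sd",np.sqrt(np.diag(C))[:4])
```

```text
scene0 red [(np.int32(104), array([338.8, 160.9]), array([333, 154,  11,  17], dtype=int32))] green [(np.int32(27), array([344. , 170.8]), array([341, 169,   7,   5], dtype=int32))] blue [(np.int32(17), array([325.4, 205.4]), array([323, 203,   5,   5], dtype=int32))] or []
scene1 red [(np.int32(95), array([337.9, 160.2]), array([333, 153,  10,  17], dtype=int32))] green [(np.int32(27), array([344. , 170.8]), array([341, 169,   7,   5], dtype=int32))] blue [(np.int32(17), array([325.4, 205.4]), array([323, 203,   5,   5], dtype=int32))] or []
{'scene': np.float64(0.2009672158018744), 'top': np.float64(0.18546754152352482), 'wrist': np.float64(0.1925093966387088)}
[ 0.7046 -0.04    0.0552  0.1921  1.3653 -1.6234  0.2224  0.2408 -0.1145
 -0.1774] 
 [[ 0.41  0.11  0.07 -0.09 -0.19  0.11  0.34 -0.41 -0.06]
 [ 0.77 -0.16 -0.69  0.01 -0.41 -0.3   0.11  0.12 -1.47]
 [ 0.49  1.02  0.15 -0.41 -0.47 -0.64 -0.06 -0.09  1.11]] wanted 0.13690653540831502 grip [0.48516064 0.05879994 0.31571834]
sd [0.00294743 0.00252377 0.00656864 0.00313432]
```

Emit:
carry_out(
  commands=[
    [1,-2,30,0,1],
    [2,-4,70,0,1],
    [2,-4,105,0,1],
    [2,-4,121,0,1],
    [2,-4,121,0,-1],
    [2,-4,121,0,-1],
    [2,-4,121,0,-1],
    [2,-4,121,0,-1],
  ],
  newtons=15,
)

```text
clock: 3.0
eef_pos: [0.4853, 0.0617, 0.2993]
ee_rot: [0.0, 0.204, 0.979, 0.0]
force: [0.1, -0.0, 0.3]
width: 0.583
grasp_force: 0.0
```

Run:
```python
from h import *
s=state();print(s["clock"],s["eef_pos"],s["force"],s["width"],s["grasp_force"])
I={n:grab_frame(n) for n in("wrist","scene")}
for n in I:cv2.imwrite(f"pics/{n}2.png",I[n][:,:,::-1])
a=cv2.resize(I["scene"][130:280,250:400],(400,400),interpolation=3);b=cv2.resize(I["wrist"],(400,250),interpolation=3)
b=np.vstack([b,np.zeros((150,400,3),np.uint8)])
cv2.imwrite("pics/c3.png",np.hstack([a,b])[:,:,::-1])
```

```text
3.0 [0.48534887 0.06165422 0.29927253] [ 0.13328037 -0.04463745  0.29180341] 0.5834222808544105 0.0
```

View pics/c3.png

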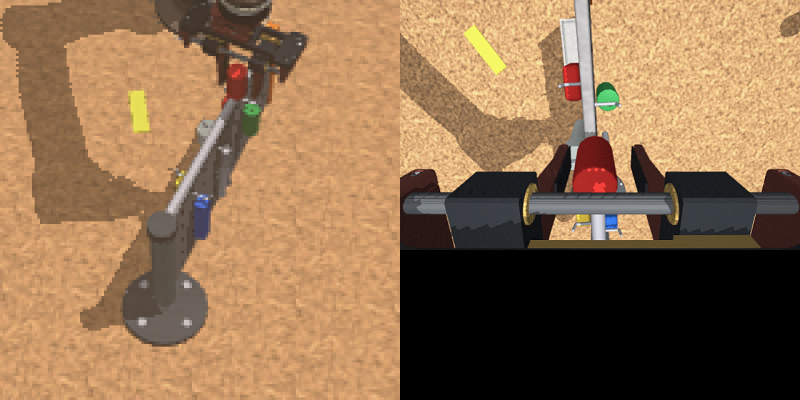

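The crop shows the fingers straddling the red grip, centred and still closing. Green is visible in both views: (250,118) in the scene crop and (607,97) in the wrist panel. I'll finish closing.

Emit:
carry_out(
  commands=[
    [0,0,0,0,-1],
    [0,0,0,0,-1],
    [0,0,0,0,-1],
    [0,0,0,0,-1],
  ],
  newtons=15,
)

```text
clock: 3.6
eef_pos: [0.4851, 0.0616, 0.2987]
ee_rot: [0.0, 0.204, 0.979, 0.0]
force: [0.1, 0.8, 2.2]
width: 0.366
grasp_force: 15.0
```

```bash
cat >> h.py <<'E'
P=np.array([.7046,-.0400,.0552]);WANT=.137
def sel(I,x0,x1,y0,y1):
    J=np.zeros_like(I);J[y0:y1,x0:x1]=I[y0:y1,x0:x1];return J
def green(I,n):
    J=sel(I,270,390,150,260) if n=="scene" else I
    H=cv2.cvtColor(J,cv2.COLOR_RGB2HSV);m=cv2.inRange(H,(45,80,30),(80,255,255))
    yx=np.argwhere(m)
    if len(yx)<10:return None,0
    md=np.median(yx,0);rr=60 if n=="wrist" else 6;yx=yx[np.abs(yx-md).max(1)<rr]
    H=cv2.convexHull(yx[:,::-1].astype(np.int32))
    return hullc(H[:,0].astype(float)),len(yx)
E
python3 - <<'E'
from h import *
s=state();print(s["clock"],s["eef_pos"],s["force"],s["width"],s["grasp_force"])
M=rot(s);G=s["eef_pos"]-.019*M[:,2];o,ex,ey,ez=frame(P);d=G-o;print("grip",G,"phi",np.arctan2(-d@ey,-d@ex),"r,h",np.hypot(d@ey,d@ex),d@ez)
I={n:grab_frame(n) for n in("wrist","scene")};cv2.imwrite("pics/wrist3.png",I["wrist"][:,:,::-1]);
np.savez("ref",wfc=camera_model("wrist")["world_from_camera"])
for n in I:print(n,green(I[n],n))
m1=None
X=tri([(n,green(I[n],n)[0]) for n in I]);d=X-o;print("green",X,[proj(n,X)[0]-green(I[n],n)[0] for n in I],"ang",np.arctan2(-d@ey,-d@ex)," r,h",np.hypot(d@ey,d@ex),d@ez)
E
```

```text
3.6 [0.48506185 0.0615717  0.29872632] [0.13522767 0.76950331 2.24967798] 0.36590438173030443 15.005710422992706
grip [0.48506045 0.06157194 0.31772632] phi -0.44953956675668755 r,h 0.26125745060204236 0.30200833427614965
wrist (array([331.35477506, 155.28400421]), 1115)
scene (array([344.        , 170.80701754]), 27)
green [0.45321921 0.08446214 0.21039766] [array([ 2.06715577, -0.76142702]), array([-0.38979983, -0.04264731])] ang -0.49118931952532147  r,h 0.2928748819288613 0.1928071710051691
```

```bash
cat > ctl.py <<'E'
from h import *
import json,os,sys
from scipy.optimize import least_squares
DT=.125;K=.48
def sim(th,w,m,b,f0,f1,n=5,dt=DT):
    h=dt/n
    for i in range(n):
        f=f0+(f1-f0)*(i+.5)/n+b
        w=w+h*(K*(f-th)+.763*m*np.sin(th)-.02*w)/(.323*m);th=th+h*w
        lo=th<-.4;th=np.where(lo,-.4,th);w=np.where(lo&(w<0),0,w)
    return th,w
def rows(phi0,phis,s):
    M=rot(s);a=pt(P,phi0,.2613,.302);out=[]
    for f in phis:
        d=M.T@(pt(P,f,.2613,.302)-a)*1000;out.append([round(x,1) for x in (*d,-np.degrees(f-phi0))]+[-1])
    return out
def phimeas(s):
    G=s["eef_pos"]-.019*rot(s)[:,2];o,ex,ey,ez=frame(P);d=G-o;return np.arctan2(-d@ey,-d@ex)
def leaf_at(n,I,m):
    uv,k=green(I,n)
    if uv is None:return None
    o,ex,ey,ez=frame(P);c,d=ray(n,uv,m);d=d[0];H=.1928
    X=c+d*((H-(c-o)@ez)/(d@ez));X=X-o;return np.arctan2(-X@ey,-X@ex)
def measure():
    s=state();r={}
    for n in("wrist","scene"):
        m=camera_model(n);I=grab_frame(n)
        if n=="wrist" or True:cv2.imwrite(f"pics/{n}_last.png",I[:,:,::-1])
        r[n]=leaf_at(n,I,m)
    return s,r
E
python3 - <<'E'
from ctl import *
s,r=measure();print(r,s["clock"]);json.dump(dict(off={n:r[n]+.4 for n in r}),open("off.json","w"))
f0=phimeas(s);ph=[-.42,-.34,-.22,-.09,.04,.15,.22,.25]
print(f0);print(rows(f0,ph,s))
rng=np.random.default_rng(0);N=20000
np.savez("pf.npz",th=np.full(N,-.4),w=np.zeros(N),m=rng.uniform(.85,1.2,N),b=rng.normal(0,.012,N),phi=f0)
E
```

```text
{'wrist': np.float64(-0.4860173703215891), 'scene': np.float64(-0.49615097145975573)} 3.7
-0.4495871972274885
[[np.float64(-0.3), np.float64(-7.7), np.float64(-0.2), np.float64(-1.7), -1], [np.float64(-2.1), np.float64(-28.5), np.float64(-0.8), np.float64(-6.3), -1], [np.float64(-7.9), np.float64(-59.3), np.float64(-1.4), np.float64(-13.2), -1], [np.float64(-18.3), np.float64(-91.6), np.float64(-1.7), np.float64(-20.6), -1], [np.float64(-32.8), np.float64(-122.3), np.float64(-1.8), np.float64(-28.1), -1], [np.float64(-48.1), np.float64(-146.6), np.float64(-1.6), np.float64(-34.4), -1], [np.float64(-59.2), np.float64(-161.2), np.float64(-1.4), np.float64(-38.4), -1], [np.float64(-64.2), np.float64(-167.2), np.float64(-1.2), np.float64(-40.1), -1]]
```

Emit:
carry_out(
  commands=[
    [-0.3,-7.7,-0.2,-1.7,-1],
    [-2.1,-28.5,-0.8,-6.3,-1],
    [-7.9,-59.3,-1.4,-13.2,-1],
    [-18.3,-91.6,-1.7,-20.6,-1],
    [-32.8,-122.3,-1.8,-28.1,-1],
    [-48.1,-146.6,-1.6,-34.4,-1],
    [-59.2,-161.2,-1.4,-38.4,-1],
    [-64.2,-167.2,-1.2,-40.1,-1],
  ],
)

```text
clock: 4.8
eef_pos: [0.4764, -0.1182, 0.2997]
ee_rot: [-0.001, -0.143, 0.99, 0.001]
force: [-3.3, 0.6, 4.4]
width: 0.366
grasp_force: 15.1
```

```bash
cat > step.py <<'E'
# usage: step.py "<phi rows just executed>" ; updates filter, measures, plans next 8 rows
from ctl import *
done=json.loads(sys.argv[1]);nx=int(sys.argv[2]) if len(sys.argv)>2 else 8
W=float(sys.argv[3]) if len(sys.argv)>3 else WANT
q=np.load("pf.npz");th,w,m,b=[q[k].copy() for k in("th","w","m","b")];f=float(q["phi"])
rng=np.random.default_rng(int(state()["clock"]*1000));N=len(th)
for g in done:
    th,w=sim(th,w,m,b,f,g);f=g
    mv=th>-.4;w=w+mv*rng.normal(0,.004,N)
s,r=measure();off=json.load(open("off.json"))["off"]
print("prior",th.mean().round(4),th.std().round(4))
z={n:(r[n]-off[n] if r[n] is not None else None) for n in r}
ft=phimeas(s)
th,w=sim(th,w,m,b,f,f,2,.05)       # wrist frame taken about now; scene 0.05 later
L=np.zeros(N)
for n,sd in(("wrist",.008),("scene",.006)):
    if z[n] is not None and abs(z[n]-th.mean())<max(.08,5*th.std()):L-=.5*np.minimum(((th-z[n])/sd)**2,25)
p=np.exp(L-L.max());p/=p.sum();i=rng.choice(N,N,p=p);j=lambda a,h:a[i]+h*a[i].std()*rng.normal(0,1,N)
th,w,m,b=j(th,.1),j(w,.1),np.clip(j(m,.1),.83,1.22),j(b,.1);th,w=sim(th,w,m,b,f,f,2,.05)
x=[a.mean() for a in(th,w,m,b)]
print("t %.2f phi cmd %.4f meas %.4f"%(s["clock"],f,ft),"leaf",{k:(None if v is None else round(float(v),4)) for k,v in z.items()},"force",s["force"].round(1),"grip",round(s["grasp_force"],1))
print("est th,w,m,b",np.round(x,4),"sd",[a.std().round(4) for a in(th,w,m,b)])
np.savez("pf.npz",th=th,w=w,m=m,b=b,phi=f)
H=24;eq=W-.763*x[2]*np.sin(W)/K-x[3]
def roll(u):
    t,v,fo=x[0],x[1],f;T=[]
    for g in u:
        t,v=sim(t,v,x[2],x[3],fo,g);fo=g;T.append((float(t),float(v)))
    return np.array(T)
def cost(u):
    T=roll(u);e=T[:,0]-W;dd=np.diff(np.r_[f,u]);return np.r_[2*e,1.2*T[:,1],20*np.maximum(np.abs(T[:,1])-.38,0),1.0*dd,2*np.diff(dd),20*np.maximum(np.abs(u-T[:,0])-.85,0),20*np.maximum(np.abs(dd)-.15,0),10*e[-3:],10*T[-3:,1],3*(u[-1:]-eq)]
best=min((least_squares(cost,np.full(H,c)) for c in(f,eq)),key=lambda o:o.cost)
u=[round(float(a),3) for a in best.x];T=roll(u)
print("plan phi",u[:nx]);print("theta",T[::2,0].round(3),"w max",np.abs(T[:,1]).max().round(3),"tiller max",np.abs(np.array(u)-T[:,0]).max().round(3),"eq",round(eq,3))
print(json.dumps([[float(a) for a in k] for k in rows(f,u[:nx],s)]))
E
python3 step.py "[-.42,-.34,-.22,-.09,.04,.15,.22,.25]"
```

```text
Traceback (most recent call last):
  File "step.py", line 3, in <module>
    done=json.loads(sys.argv[1]);nx=int(sys.argv[2]) if len(sys.argv)>2 else 8
json.decoder.JSONDecodeError: Expecting value: line 1 column 2 (char 1)
```

```bash
sed -i 's/json.loads(sys.argv\[1\])/eval(sys.argv[1])/' step.py; time python3 step.py "[-.42,-.34,-.22,-.09,.04,.15,.22,.25]"
```

```text
prior -0.3992 0.0013
t 4.80 phi cmd 0.2500 meas 0.2524 leaf {'wrist': None, 'scene': -0.3996} force [-3.3  0.6  4.4] grip 15.1
est th,w,m,b [-3.9840e-01  1.1400e-02  1.0335e+00 -3.0000e-04] sd [np.float64(0.0025), np.float64(0.0166), np.float64(0.098), np.float64(0.0121)]
plan phi [0.404, 0.464, 0.474, 0.489, 0.511, 0.522, 0.47, 0.36]
theta [-0.396 -0.379 -0.341 -0.276 -0.188 -0.094 -0.01   0.054  0.097  0.121
  0.132  0.133] w max 0.381 tiller max 0.854 eq -0.087
[[-3.8, -40.0, 0.8, -8.8, -1.0], [-6.9, -55.4, 1.3, -12.3, -1.0], [-7.5, -57.9, 1.3, -12.8, -1.0], [-8.4, -61.7, 1.5, -13.7, -1.0], [-10.0, -67.3, 1.7, -15.0, -1.0], [-10.8, -70.0, 1.7, -15.6, -1.0], [-7.2, -56.9, 1.3, -12.6, -1.0], [-2.1, -28.6, 0.6, -6.3, -1.0]]
real	0m7.173s
user	0m2.872s
sys	0m0.159s
```

Emit:
carry_out(
  commands=[
    [-3.8,-40.0,0.8,-8.8,-1],
    [-6.9,-55.4,1.3,-12.3,-1],
    [-7.5,-57.9,1.3,-12.8,-1],
    [-7.5,-57.9,1.3,-12.8,-1],
  ],
)

```text
clock: 5.4
eef_pos: [0.5, -0.1702, 0.2983]
ee_rot: [-0.001, -0.252, 0.968, 0.0]
force: [-3.9, -0.1, 2.6]
width: 0.372
grasp_force: 15.1
```

```bash
python3 step.py "[.404,.464,.474,.474]"
```

```text
prior -0.3613 0.0246
t 5.40 phi cmd 0.4740 meas 0.4710 leaf {'wrist': None, 'scene': -0.3409} force [-3.9 -0.1  2.6] grip 15.1
est th,w,m,b [-3.301e-01  2.329e-01  9.733e-01  4.000e-04] sd [np.float64(0.007), np.float64(0.0184), np.float64(0.0263), np.float64(0.0124)]
plan phi [0.443, 0.367, 0.251, 0.118, -0.008, -0.112, -0.185, -0.227]
theta [-0.297 -0.213 -0.119 -0.034  0.031  0.074  0.1    0.116  0.126  0.132
  0.134  0.134] w max 0.378 tiller max 0.74 eq -0.075
[[0.0, 8.1, -0.2, 1.8, -1.0], [-1.0, 27.9, -0.8, 6.1, -1.0], [-5.4, 57.9, -1.4, 12.8, -1.0], [-14.7, 91.3, -1.8, 20.4, -1.0], [-27.6, 121.6, -1.9, 27.6, -1.0], [-40.9, 145.3, -1.8, 33.6, -1.0], [-51.8, 161.0, -1.6, 37.8, -1.0], [-58.5, 169.6, -1.4, 40.2, -1.0]]
```

Emit:
carry_out(
  commands=[
    [0.0,8.1,-0.2,1.8,-1],
    [-1.0,27.9,-0.8,6.1,-1],
    [-5.4,57.9,-1.4,12.8,-1],
    [-14.7,91.3,-1.8,20.4,-1],
  ],
)

```text
clock: 6.0
eef_pos: [0.4689, -0.0824, 0.3003]
ee_rot: [0.001, -0.076, 0.997, 0.0]
force: [8.5, 2.0, -5.8]
width: 0.358
grasp_force: 15.0
```

```bash
python3 step.py "[0.443, 0.367, 0.251, 0.118]"
```

```text
prior -0.1663 0.0194
t 6.00 phi cmd 0.1180 meas 0.1126 leaf {'wrist': -0.2231, 'scene': -0.1519} force [ 8.5  2.  -5.8] grip 15.0
est th,w,m,b [-0.1331  0.374   0.978   0.001 ] sd [np.float64(0.0076), np.float64(0.0132), np.float64(0.0206), np.float64(0.0129)]
plan phi [-0.032, -0.157, -0.24, -0.281, -0.287, -0.269, -0.236, -0.199]
theta [-0.087 -0.003  0.057  0.093  0.112  0.121  0.126  0.13   0.133  0.136
  0.137  0.137] w max 0.367 tiller max 0.347 eq -0.076
[[-2.1, 39.1, -0.1, 8.6, -1.0], [-8.3, 71.2, 0.1, 15.8, -1.0], [-14.6, 91.9, 0.4, 20.5, -1.0], [-18.3, 101.9, 0.6, 22.9, -1.0], [-18.9, 103.4, 0.7, 23.2, -1.0], [-17.2, 99.0, 0.6, 22.2, -1.0], [-14.2, 90.9, 0.4, 20.3, -1.0], [-11.2, 81.7, 0.3, 18.2, -1.0]]
```

Emit:
carry_out(
  commands=[
    [-2.1,39.1,-0.1,8.6,-1],
    [-8.3,71.2,0.1,15.8,-1],
    [-14.6,91.9,0.4,20.5,-1],
    [-18.3,101.9,0.6,22.9,-1],
  ],
)

```text
clock: 6.6
eef_pos: [0.4725, 0.0207, 0.3]
ee_rot: [0.002, 0.121, 0.993, -0.0]
force: [3.8, -2.6, -1.0]
width: 0.364
grasp_force: 15.1
```

```bash
python3 step.py "[-0.032, -0.157, -0.24, -0.281]"
```

```text
prior 0.0301 0.0152
t 6.60 phi cmd -0.2810 meas -0.2855 leaf {'wrist': 0.0165, 'scene': 0.0325} force [ 3.8 -2.6 -1. ] grip 15.1
est th,w,m,b [ 0.038   0.1856  0.9765 -0.0034] sd [np.float64(0.0049), np.float64(0.0144), np.float64(0.0204), np.float64(0.0123)]
plan phi [-0.227, -0.181, -0.144, -0.118, -0.101, -0.091, -0.085, -0.083]
theta [0.058 0.084 0.1   0.111 0.119 0.126 0.13  0.133 0.136 0.137 0.138 0.138] w max 0.14 tiller max 0.285 eq -0.072
[[-0.6, -14.1, -0.2, -3.1, -1.0], [-1.8, -26.1, -0.4, -5.7, -1.0], [-3.1, -35.6, -0.5, -7.8, -1.0], [-4.2, -42.3, -0.6, -9.3, -1.0], [-5.0, -46.7, -0.6, -10.3, -1.0], [-5.6, -49.3, -0.6, -10.9, -1.0], [-5.9, -50.8, -0.6, -11.2, -1.0], [-6.0, -51.3, -0.6, -11.3, -1.0]]
```

Emit:
carry_out(
  commands=[
    [-0.6,-14.1,-0.2,-3.1,-1],
    [-1.8,-26.1,-0.4,-5.7,-1],
    [-3.1,-35.6,-0.5,-7.8,-1],
    [-4.2,-42.3,-0.6,-9.3,-1],
  ],
)

```text
clock: 7.2
eef_pos: [0.4658, -0.0234, 0.3006]
ee_rot: [0.001, 0.04, 0.999, 0.0]
force: [4.8, -0.0, -2.8]
width: 0.365
grasp_force: 15.0
```

```bash
python3 step.py "[-0.227, -0.181, -0.144, -0.118]"
python3 - <<'E'
from h import *
a=cv2.imread("pics/scene_last.png")[120:270,250:400];b=cv2.imread("pics/wrist_last.png")
cv2.imwrite("pics/c4.png",np.vstack([cv2.resize(b,(480,300)),np.hstack([cv2.resize(a,(300,300),interpolation=2),np.zeros((300,180,3),np.uint8)])]))
E
```

```text
prior 0.0929 0.0139
t 7.20 phi cmd -0.1180 meas -0.1142 leaf {'wrist': 0.1154, 'scene': 0.122} force [ 4.8 -0.  -2.8] grip 15.0
est th,w,m,b [0.1225 0.0968 0.9958 0.01  ] sd [np.float64(0.0052), np.float64(0.0149), np.float64(0.0165), np.float64(0.009)]
plan phi [-0.172, -0.205, -0.215, -0.205, -0.183, -0.156, -0.129, -0.107]
theta [0.134 0.149 0.155 0.152 0.147 0.143 0.14  0.138 0.137 0.137 0.137 0.137] w max 0.085 tiller max 0.364 eq -0.089
[[-0.1, 14.1, 0.1, 3.1, -1.0], [-0.6, 22.7, 0.3, 5.0, -1.0], [-0.8, 25.3, 0.3, 5.6, -1.0], [-0.6, 22.7, 0.3, 5.0, -1.0], [-0.3, 17.0, 0.2, 3.7, -1.0], [-0.0, 9.9, 0.1, 2.2, -1.0], [0.0, 2.9, 0.0, 0.6, -1.0], [-0.1, -2.9, -0.0, -0.6, -1.0]]
```

View pics/c4.png

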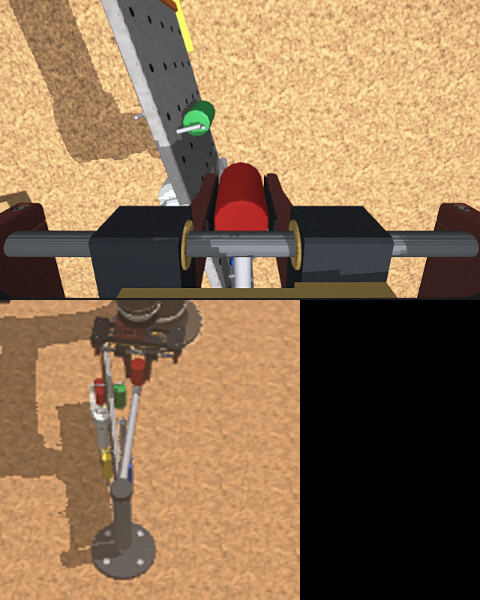

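The wrist panel shows the board's orange end just left of the yellow strip at (185,28), so the leaf is arriving over it. In the scene panel green is at (119,395), clear of the gripper.

Emit:
carry_out(
  commands=[
    [-0.1,14.1,0.1,3.1,-1],
    [-0.6,22.7,0.3,5.0,-1],
    [-0.8,25.3,0.3,5.6,-1],
    [-0.6,22.7,0.3,5.0,-1],
  ],
)

```text
clock: 7.8
eef_pos: [0.4681, -0.0002, 0.3004]
ee_rot: [0.001, 0.084, 0.996, -0.0]
force: [5.1, -1.5, -0.1]
width: 0.361
grasp_force: 15.0
```

```bash
python3 step.py "[-0.172, -0.205, -0.215, -0.205]"
```

```text
prior 0.1533 0.0145
t 7.80 phi cmd -0.2050 meas -0.2037 leaf {'wrist': 0.1498, 'scene': 0.1674} force [ 5.1 -1.5 -0.1] grip 15.0
est th,w,m,b [0.1611 0.0167 0.9997 0.0121] sd [np.float64(0.0051), np.float64(0.0128), np.float64(0.0122), np.float64(0.006)]
plan phi [-0.183, -0.16, -0.138, -0.117, -0.101, -0.089, -0.082, -0.078]
theta [0.162 0.159 0.153 0.147 0.143 0.14  0.139 0.138 0.137 0.137 0.137 0.137] w max 0.025 tiller max 0.345 eq -0.092
[[-0.2, -5.7, -0.1, -1.3, -1.0], [-0.5, -11.7, -0.1, -2.6, -1.0], [-0.9, -17.5, -0.2, -3.8, -1.0], [-1.4, -22.9, -0.2, -5.0, -1.0], [-1.9, -27.1, -0.3, -6.0, -1.0], [-2.3, -30.2, -0.3, -6.6, -1.0], [-2.6, -32.0, -0.3, -7.0, -1.0], [-2.7, -33.0, -0.3, -7.3, -1.0]]
```

Emit:
carry_out(
  commands=[
    [-0.2,-5.7,-0.1,-1.3,-1],
    [-0.5,-11.7,-0.1,-2.6,-1],
    [-0.9,-17.5,-0.2,-3.8,-1],
    [-1.4,-22.9,-0.2,-5.0,-1],
  ],
)

```text
clock: 8.4
eef_pos: [0.4656, -0.0233, 0.3006]
ee_rot: [0.001, 0.04, 0.999, 0.0]
force: [5.8, -0.2, -0.5]
width: 0.36
grasp_force: 15.0
```

```bash
python3 step.py "[-0.183, -0.16, -0.138, -0.117]" 8 .143
```

```text
prior 0.156 0.0127
t 8.40 phi cmd -0.1170 meas -0.1146 leaf {'wrist': 0.1545, 'scene': 0.161} force [ 5.8 -0.2 -0.5] grip 15.0
est th,w,m,b [ 0.157  -0.0208  1.0013  0.0126] sd [np.float64(0.005), np.float64(0.0112), np.float64(0.0103), np.float64(0.0047)]
plan phi [-0.102, -0.09, -0.083, -0.08, -0.08, -0.082, -0.085, -0.088]
theta [0.154 0.149 0.146 0.144 0.144 0.143 0.143 0.143 0.143 0.143 0.143 0.144] w max 0.022 tiller max 0.256 eq -0.096
[[-0.1, -3.9, -0.0, -0.9, -1.0], [-0.2, -7.1, -0.1, -1.5, -1.0], [-0.3, -8.9, -0.1, -1.9, -1.0], [-0.4, -9.7, -0.1, -2.1, -1.0], [-0.4, -9.7, -0.1, -2.1, -1.0], [-0.3, -9.1, -0.1, -2.0, -1.0], [-0.3, -8.4, -0.1, -1.8, -1.0], [-0.3, -7.6, -0.1, -1.7, -1.0]]
```

Emit:
carry_out(
  commands=[
    [-0.1,-3.9,0,-0.9,-1],
    [-0.2,-7.1,-0.1,-1.5,-1],
    [-0.3,-8.9,-0.1,-1.9,-1],
    [-0.4,-9.7,-0.1,-2.1,-1],
    [-0.4,-9.7,-0.1,-2.1,-1],
    [-0.3,-9.1,-0.1,-2.0,-1],
  ],
)

```text
clock: 9.25
eef_pos: [0.4652, -0.0321, 0.3007]
ee_rot: [0.001, 0.023, 1.0, 0.0]
force: [6.1, -1.3, -1.3]
width: 0.357
grasp_force: 15.0
```

```bash
python3 step.py "[-0.102, -0.09, -0.083, -0.08, -0.08, -0.082]" 8 .143
python3 - <<'E'
from ctl import *
th=np.load("pf.npz")["th"].mean();p=P.copy();p[2]=.0465
I=cv2.imread("pics/wrist_last.png");m=camera_model("wrist")
def line(A,B,c):
    q=proj("wrist",[A,B],m)
    q=q*800/640;cv2.line(J,tuple(int(v) for v in q[0]),tuple(int(v) for v in q[1]),c,1)
J=cv2.resize(I,(800,500))
for t in(-.006,.006):
    for h in(.043,.247):line(pt(p,th,.30,h,t),pt(p,th,.431,h,t),(255,0,0))
    line(pt(p,th,.431,.043,t),pt(p,th,.431,.247,t),(255,0,0))
d=np.array([np.cos(.192),np.sin(.192),0]);n=np.array([-d[1],d[0],0]);o=np.array([p[0],p[1],.002])
for s in(-.015,.015):line(o-.37*d+s*n,o-.47*d+s*n,(0,0,255))
line(o-.3*d,o-.5*d,(0,255,0))
cv2.imwrite("pics/ov.png",J)
E
```

```text
prior 0.1449 0.0161
t 9.25 phi cmd -0.0820 meas -0.0810 leaf {'wrist': 0.1458, 'scene': 0.1537} force [ 6.1 -1.3 -1.3] grip 15.0
est th,w,m,b [0.1504 0.003  1.0032 0.0135] sd [np.float64(0.005), np.float64(0.0102), np.float64(0.0092), np.float64(0.004)]
plan phi [-0.101, -0.114, -0.12, -0.12, -0.117, -0.112, -0.106, -0.101]
theta [0.151 0.152 0.151 0.15  0.147 0.146 0.144 0.144 0.143 0.143 0.143 0.143] w max 0.009 tiller max 0.272 eq -0.098
[[0.1, 5.0, 0.0, 1.1, -1.0], [0.0, 8.4, 0.1, 1.8, -1.0], [0.0, 9.9, 0.1, 2.2, -1.0], [0.0, 9.9, 0.1, 2.2, -1.0], [0.0, 9.1, 0.1, 2.0, -1.0], [0.0, 7.8, 0.1, 1.7, -1.0], [0.0, 6.3, 0.0, 1.4, -1.0], [0.1, 5.0, 0.0, 1.1, -1.0]]
```

View pics/ov.png

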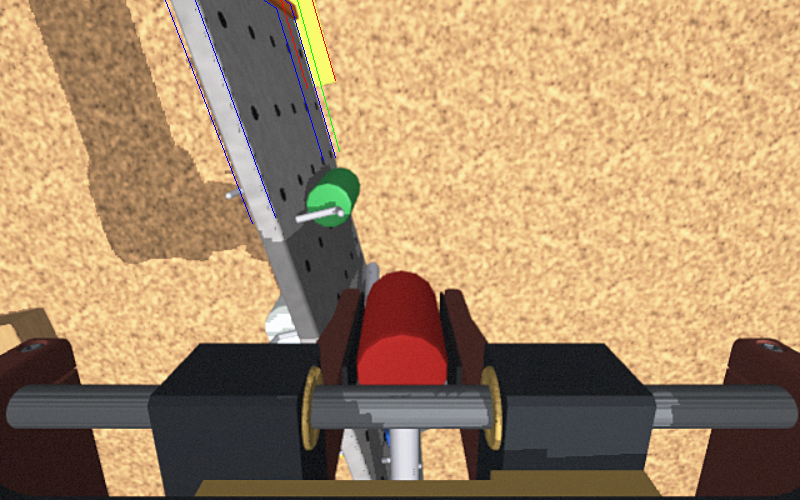

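The overlay agrees with the strip's edge at (335,80). The board's top lies about 5 px to the right of the model, so the leaf is within 0.01 rad of the strip line. I'll use a target of 0.148 and hold.

```bash
cat > plan.py <<'E'
import sys
E
python3 - <<'E'
import re
t=open("step.py").read()
open("step.py","w").write(t)
E
python3 step.py "[]" 8 .148
```

```text
prior 0.1504 0.005
t 9.35 phi cmd -0.0820 meas -0.0815 leaf {'wrist': 0.1458, 'scene': 0.1537} force [ 5.3 -0.6 -1.3] grip 15.0
est th,w,m,b [0.151  0.0062 1.0034 0.0135] sd [np.float64(0.0039), np.float64(0.009), np.float64(0.0092), np.float64(0.0039)]
plan phi [-0.101, -0.114, -0.121, -0.122, -0.12, -0.115, -0.11, -0.105]
theta [0.152 0.154 0.154 0.153 0.151 0.15  0.149 0.148 0.148 0.148 0.147 0.147] w max 0.008 tiller max 0.276 eq -0.101
[[0.0, 5.0, 0.0, 1.1, -1.0], [0.0, 8.4, 0.1, 1.8, -1.0], [0.0, 10.2, 0.1, 2.2, -1.0], [-0.0, 10.5, 0.1, 2.3, -1.0], [0.0, 9.9, 0.1, 2.2, -1.0], [0.0, 8.6, 0.1, 1.9, -1.0], [0.0, 7.3, 0.1, 1.6, -1.0], [0.0, 6.0, 0.0, 1.3, -1.0]]
```

Emit:
carry_out(
  commands=[
    [0,5.0,0,1.1,-1],
    [0,8.4,0.1,1.8,-1],
    [0,10.2,0.1,2.2,-1],
    [0,10.5,0.1,2.3,-1],
    [0,9.9,0.1,2.2,-1],
    [0,8.6,0.1,1.9,-1],
  ],
)

```text
clock: 10.2
eef_pos: [0.4656, -0.0236, 0.3006]
ee_rot: [0.001, 0.04, 0.999, 0.0]
force: [5.4, -0.6, -1.4]
width: 0.364
grasp_force: 15.0
```

```bash
python3 step.py "[-0.101, -0.114, -0.121, -0.122, -0.12, -0.115]" 8 .148
```

```text
prior 0.1536 0.0126
t 10.20 phi cmd -0.1150 meas -0.1136 leaf {'wrist': 0.1444, 'scene': 0.1537} force [ 5.4 -0.6 -1.4] grip 15.0
est th,w,m,b [ 0.1502 -0.0095  1.0029  0.0131] sd [np.float64(0.0049), np.float64(0.0097), np.float64(0.0091), np.float64(0.0035)]
plan phi [-0.101, -0.091, -0.085, -0.084, -0.085, -0.088, -0.092, -0.095]
theta [0.149 0.147 0.145 0.145 0.146 0.147 0.147 0.148 0.148 0.148 0.148 0.148] w max 0.011 tiller max 0.25 eq -0.1
[[-0.1, -3.7, -0.0, -0.8, -1.0], [-0.2, -6.3, -0.0, -1.4, -1.0], [-0.3, -7.8, -0.1, -1.7, -1.0], [-0.3, -8.1, -0.1, -1.8, -1.0], [-0.3, -7.8, -0.1, -1.7, -1.0], [-0.2, -7.1, -0.1, -1.5, -1.0], [-0.2, -6.0, -0.0, -1.3, -1.0], [-0.2, -5.2, -0.0, -1.1, -1.0]]
```

Emit:
carry_out(
  commands=[
    [-0.1,-3.7,0,-0.8,-1],
    [-0.2,-6.3,0,-1.4,-1],
    [-0.3,-7.8,-0.1,-1.7,-1],
    [-0.3,-8.1,-0.1,-1.8,-1],
    [-0.3,-7.8,-0.1,-1.7,-1],
    [-0.2,-7.1,-0.1,-1.5,-1],
  ],
)

```text
clock: 11.05
eef_pos: [0.4653, -0.0305, 0.3007]
ee_rot: [0.001, 0.027, 1.0, 0.0]
force: [6.7, -1.0, -1.1]
width: 0.358
grasp_force: 15.0
```

```bash
python3 step.py "[-0.101, -0.091, -0.085, -0.084, -0.085, -0.088]" 8 .148
```

```text
prior 0.1453 0.0141
t 11.05 phi cmd -0.0880 meas -0.0870 leaf {'wrist': 0.1432, 'scene': 0.1494} force [ 6.7 -1.  -1.1] grip 15.0
est th,w,m,b [0.1472 0.0039 1.0033 0.0132] sd [np.float64(0.0049), np.float64(0.0095), np.float64(0.0089), np.float64(0.0033)]
plan phi [-0.097, -0.104, -0.108, -0.11, -0.109, -0.107, -0.105, -0.103]
theta [0.148 0.149 0.15  0.15  0.149 0.149 0.149 0.149 0.149 0.149 0.149 0.149] w max 0.005 tiller max 0.259 eq -0.1
[[0.0, 2.4, 0.0, 0.5, -1.0], [0.1, 4.2, 0.0, 0.9, -1.0], [0.1, 5.2, 0.0, 1.1, -1.0], [0.1, 5.7, 0.0, 1.3, -1.0], [0.1, 5.5, 0.0, 1.2, -1.0], [0.1, 5.0, 0.0, 1.1, -1.0], [0.1, 4.4, 0.0, 1.0, -1.0], [0.1, 3.9, 0.0, 0.9, -1.0]]
```

Very steady, so I'll use full 8-row calls.

Emit:
carry_out(
  commands=[
    [0,2.4,0,0.5,-1],
    [0.1,4.2,0,0.9,-1],
    [0.1,5.2,0,1.1,-1],
    [0.1,5.7,0,1.3,-1],
    [0.1,5.5,0,1.2,-1],
    [0.1,5.0,0,1.1,-1],
    [0.1,4.4,0,1.0,-1],
  ],
)

```text
clock: 12.02
eef_pos: [0.4655, -0.0261, 0.3006]
ee_rot: [0.001, 0.035, 0.999, 0.0]
force: [6.0, -0.6, -1.7]
width: 0.364
grasp_force: 15.0
```

```bash
python3 step.py "[-0.097, -0.104, -0.108, -0.11, -0.109, -0.107, -0.105]" 8 .148
```

```text
prior 0.1497 0.0159
t 12.03 phi cmd -0.1050 meas -0.1036 leaf {'wrist': 0.1436, 'scene': 0.1527} force [ 6.  -0.6 -1.7] grip 15.0
est th,w,m,b [ 0.1494 -0.0018  1.0031  0.0132] sd [np.float64(0.0049), np.float64(0.0095), np.float64(0.0089), np.float64(0.003)]
plan phi [-0.102, -0.1, -0.099, -0.098, -0.098, -0.098, -0.099, -0.099]
theta [0.149 0.149 0.148 0.148 0.148 0.148 0.148 0.148 0.148 0.148 0.148 0.149] w max 0.002 tiller max 0.251 eq -0.1
[[-0.0, -0.8, -0.0, -0.2, -1.0], [-0.0, -1.3, -0.0, -0.3, -1.0], [-0.0, -1.6, -0.0, -0.3, -1.0], [-0.0, -1.8, -0.0, -0.4, -1.0], [-0.0, -1.8, -0.0, -0.4, -1.0], [-0.0, -1.8, -0.0, -0.4, -1.0], [-0.0, -1.6, -0.0, -0.3, -1.0], [-0.0, -1.6, -0.0, -0.3, -1.0]]
```

Emit:
carry_out(
  commands=[
    [0,-0.8,0,-0.2,-1],
    [0,-1.3,0,-0.3,-1],
    [0,-1.6,0,-0.3,-1],
    [0,-1.8,0,-0.4,-1],
    [0,-1.8,0,-0.4,-1],
    [0,-1.8,0,-0.4,-1],
    [0,-1.6,0,-0.3,-1],
    [0,-1.6,0,-0.3,-1],
  ],
)

```text
clock: 13.12
eef_pos: [0.4654, -0.0277, 0.3006]
ee_rot: [0.001, 0.033, 0.999, 0.0]
force: [6.2, -0.7, -2.0]
width: 0.363
grasp_force: 15.0
```

```bash
python3 step.py "[-0.102, -0.1, -0.099, -0.098, -0.098, -0.098, -0.099, -0.099]" 8 .148
```

```text
prior 0.148 0.0183
t 13.12 phi cmd -0.0990 meas -0.0977 leaf {'wrist': 0.1439, 'scene': 0.1537} force [ 6.2 -0.7 -2. ] grip 15.0
est th,w,m,b [0.1501 0.0025 1.0038 0.0132] sd [np.float64(0.0049), np.float64(0.0095), np.float64(0.0089), np.float64(0.0029)]
plan phi [-0.104, -0.107, -0.109, -0.108, -0.107, -0.105, -0.103, -0.101]
theta [0.15  0.151 0.151 0.15  0.149 0.149 0.149 0.148 0.148 0.148 0.149 0.149] w max 0.003 tiller max 0.26 eq -0.1
[[0.0, 1.3, 0.0, 0.3, -1.0], [0.0, 2.1, 0.0, 0.5, -1.0], [0.0, 2.6, 0.0, 0.6, -1.0], [0.0, 2.4, 0.0, 0.5, -1.0], [0.0, 2.1, 0.0, 0.5, -1.0], [0.0, 1.6, 0.0, 0.3, -1.0], [0.0, 1.0, 0.0, 0.2, -1.0], [0.0, 0.5, 0.0, 0.1, -1.0]]
```

Emit:
carry_out(
  commands=[
    [0,1.3,0,0.3,-1],
    [0,2.1,0,0.5,-1],
    [0,2.6,0,0.6,-1],
    [0,2.4,0,0.5,-1],
    [0,2.1,0,0.5,-1],
    [0,1.6,0,0.3,-1],
    [0,1.0,0,0.2,-1],
    [0,0.5,0,0.1,-1],
  ],
)

```text
clock: 14.22
eef_pos: [0.4654, -0.0272, 0.3006]
ee_rot: [0.001, 0.033, 0.999, 0.0]
force: [6.5, -1.3, -1.8]
width: 0.365
grasp_force: 15.0
```

```bash
python3 step.py "[-0.104, -0.107, -0.109, -0.108, -0.107, -0.105, -0.103, -0.101]" 8 .148
```

```text
prior 0.1497 0.0181
t 14.22 phi cmd -0.1010 meas -0.0996 leaf {'wrist': 0.1427, 'scene': 0.1528} force [ 6.5 -1.3 -1.8] grip 15.0
est th,w,m,b [ 0.149  -0.0032  1.0036  0.0132] sd [np.float64(0.005), np.float64(0.0094), np.float64(0.0089), np.float64(0.0028)]
plan phi [-0.099, -0.098, -0.097, -0.097, -0.097, -0.098, -0.099, -0.1]
theta [0.149 0.148 0.148 0.148 0.148 0.148 0.148 0.148 0.148 0.147 0.147 0.147] w max 0.003 tiller max 0.249 eq -0.1
[[-0.0, -0.5, -0.0, -0.1, -1.0], [-0.0, -0.8, -0.0, -0.2, -1.0], [-0.0, -1.0, -0.0, -0.2, -1.0], [-0.0, -1.0, -0.0, -0.2, -1.0], [-0.0, -1.0, -0.0, -0.2, -1.0], [-0.0, -0.8, -0.0, -0.2, -1.0], [-0.0, -0.5, -0.0, -0.1, -1.0], [-0.0, -0.3, -0.0, -0.1, -1.0]]
```

Emit:
carry_out(
  commands=[
    [0,-0.5,0,-0.1,-1],
    [0,-0.8,0,-0.2,-1],
    [0,-1.0,0,-0.2,-1],
    [0,-1.0,0,-0.2,-1],
    [0,-1.0,0,-0.2,-1],
    [0,-0.8,0,-0.2,-1],
    [0,-0.5,0,-0.1,-1],
    [0,-0.3,0,-0.1,-1],
  ],
)

```text
clock: 15.32
eef_pos: [0.4654, -0.0275, 0.3007]
ee_rot: [0.001, 0.033, 0.999, 0.0]
force: [5.6, -0.6, -1.8]
width: 0.362
grasp_force: 15.0
```

```bash
python3 step.py "[-0.099, -0.098, -0.097, -0.097, -0.097, -0.098, -0.099, -0.1]" 8 .148
```

```text
prior 0.1477 0.0179
t 15.32 phi cmd -0.1000 meas -0.0985 leaf {'wrist': 0.1425, 'scene': 0.1518} force [ 5.6 -0.6 -1.8] grip 15.0
est th,w,m,b [1.4840e-01 9.0000e-04 1.0038e+00 1.3200e-02] sd [np.float64(0.005), np.float64(0.0093), np.float64(0.0089), np.float64(0.0028)]
plan phi [-0.102, -0.102, -0.103, -0.103, -0.102, -0.102, -0.101, -0.101]
theta [0.149 0.149 0.149 0.149 0.148 0.148 0.148 0.148 0.148 0.148 0.148 0.149] w max 0.001 tiller max 0.252 eq -0.101
[[0.0, 0.5, 0.0, 0.1, -1.0], [0.0, 0.5, 0.0, 0.1, -1.0], [0.0, 0.8, 0.0, 0.2, -1.0], [0.0, 0.8, 0.0, 0.2, -1.0], [0.0, 0.5, 0.0, 0.1, -1.0], [0.0, 0.5, 0.0, 0.1, -1.0], [0.0, 0.3, 0.0, 0.1, -1.0], [0.0, 0.3, 0.0, 0.1, -1.0]]
```

Emit:
carry_out(
  commands=[
    [0,0.5,0,0.1,-1],
    [0,0.5,0,0.1,-1],
    [0,0.8,0,0.2,-1],
    [0,0.8,0,0.2,-1],
    [0,0.5,0,0.1,-1],
    [0,0.5,0,0.1,-1],
    [0,0.3,0,0.1,-1],
    [0,0.3,0,0.1,-1],
  ],
)

```text
clock: 16.42
eef_pos: [0.4654, -0.0272, 0.3007]
ee_rot: [0.001, 0.033, 0.999, 0.0]
force: [6.4, -0.8, -2.3]
width: 0.364
grasp_force: 15.0
```

```bash
python3 step.py "[-0.102, -0.102, -0.103, -0.103, -0.102, -0.102, -0.101, -0.101]" 8 .148
```

```text
prior 0.1485 0.0178
t 16.43 phi cmd -0.1010 meas -0.0996 leaf {'wrist': 0.1427, 'scene': 0.1518} force [ 6.4 -0.8 -2.3] grip 15.0
est th,w,m,b [ 1.4850e-01 -6.0000e-04  1.0037e+00  1.3300e-02] sd [np.float64(0.005), np.float64(0.0094), np.float64(0.0091), np.float64(0.0027)]
plan phi [-0.101, -0.101, -0.1, -0.1, -0.1, -0.1, -0.1, -0.1]
theta [0.148 0.148 0.148 0.148 0.148 0.148 0.148 0.148 0.148 0.148 0.148 0.148] w max 0.001 tiller max 0.249 eq -0.101
[[0.0, 0.0, 0.0, -0.0, -1.0], [0.0, 0.0, 0.0, -0.0, -1.0], [-0.0, -0.3, -0.0, -0.1, -1.0], [-0.0, -0.3, -0.0, -0.1, -1.0], [-0.0, -0.3, -0.0, -0.1, -1.0], [-0.0, -0.3, -0.0, -0.1, -1.0], [-0.0, -0.3, -0.0, -0.1, -1.0], [-0.0, -0.3, -0.0, -0.1, -1.0]]
```

Emit:
carry_out(
  commands=[
    [0,0,0,0,-1],
    [0,0,0,0,-1],
    [0,-0.3,0,-0.1,-1],
    [0,-0.3,0,-0.1,-1],
    [0,-0.3,0,-0.1,-1],
    [0,-0.3,0,-0.1,-1],
    [0,-0.3,0,-0.1,-1],
    [0,-0.3,0,-0.1,-1],
  ],
)

```text
clock: 17.52
eef_pos: [0.4654, -0.0275, 0.3006]
ee_rot: [0.001, 0.033, 0.999, 0.0]
force: [5.8, -0.8, -1.5]
width: 0.363
grasp_force: 15.0
```

```bash
python3 step.py "[-0.101, -0.101, -0.1, -0.1, -0.1, -0.1, -0.1, -0.1]" 8 .148
```

```text
prior 0.1481 0.0178
t 17.52 phi cmd -0.1000 meas -0.0985 leaf {'wrist': 0.1426, 'scene': 0.1518} force [ 5.8 -0.8 -1.5] grip 15.0
est th,w,m,b [1.4850e-01 5.0000e-04 1.0035e+00 1.3300e-02] sd [np.float64(0.0049), np.float64(0.0093), np.float64(0.0092), np.float64(0.0026)]
plan phi [-0.101, -0.102, -0.102, -0.102, -0.102, -0.102, -0.101, -0.101]
theta [0.149 0.149 0.149 0.149 0.148 0.148 0.148 0.149 0.149 0.149 0.149 0.15 ] w max 0.002 tiller max 0.251 eq -0.101
[[0.0, 0.3, 0.0, 0.1, -1.0], [0.0, 0.5, 0.0, 0.1, -1.0], [0.0, 0.5, 0.0, 0.1, -1.0], [0.0, 0.5, 0.0, 0.1, -1.0], [0.0, 0.5, 0.0, 0.1, -1.0], [0.0, 0.5, 0.0, 0.1, -1.0], [0.0, 0.3, 0.0, 0.1, -1.0], [0.0, 0.3, 0.0, 0.1, -1.0]]
```

Emit:
carry_out(
  commands=[
    [0,0.3,0,0.1,-1],
    [0,0.5,0,0.1,-1],
    [0,0.5,0,0.1,-1],
    [0,0.5,0,0.1,-1],
    [0,0.5,0,0.1,-1],
    [0,0.5,0,0.1,-1],
    [0,0.3,0,0.1,-1],
    [0,0.3,0,0.1,-1],
  ],
)

```text
clock: 18.62
eef_pos: [0.4654, -0.0272, 0.3007]
ee_rot: [0.001, 0.033, 0.999, 0.0]
force: [5.2, 0.7, -1.8]
width: 0.363
grasp_force: 15.0
```

```bash
python3 step.py "[-0.101, -0.102, -0.102, -0.102, -0.102, -0.102, -0.101, -0.101]" 8 .148
python3 - <<'E'
from h import *
a=cv2.imread("pics/scene_last.png")[130:250,260:380];cv2.imwrite("pics/fin.png",cv2.resize(a,(600,600),interpolation=2))
E
```

```text
prior 0.1485 0.0175
t 18.62 phi cmd -0.1010 meas -0.0995 leaf {'wrist': 0.1427, 'scene': 0.1518} force [ 5.2  0.7 -1.8] grip 15.0
est th,w,m,b [ 1.4840e-01 -6.0000e-04  1.0036e+00  1.3300e-02] sd [np.float64(0.005), np.float64(0.0093), np.float64(0.0092), np.float64(0.0026)]
plan phi [-0.101, -0.1, -0.1, -0.1, -0.1, -0.1, -0.1, -0.1]
theta [0.148 0.148 0.148 0.148 0.148 0.148 0.148 0.148 0.149 0.149 0.149 0.149] w max 0.001 tiller max 0.25 eq -0.101
[[0.0, 0.0, 0.0, -0.0, -1.0], [-0.0, -0.3, -0.0, -0.1, -1.0], [-0.0, -0.3, -0.0, -0.1, -1.0], [-0.0, -0.3, -0.0, -0.1, -1.0], [-0.0, -0.3, -0.0, -0.1, -1.0], [-0.0, -0.3, -0.0, -0.1, -1.0], [-0.0, -0.3, -0.0, -0.1, -1.0], [-0.0, -0.3, -0.0, -0.1, -1.0]]
```

View pics/fin.png

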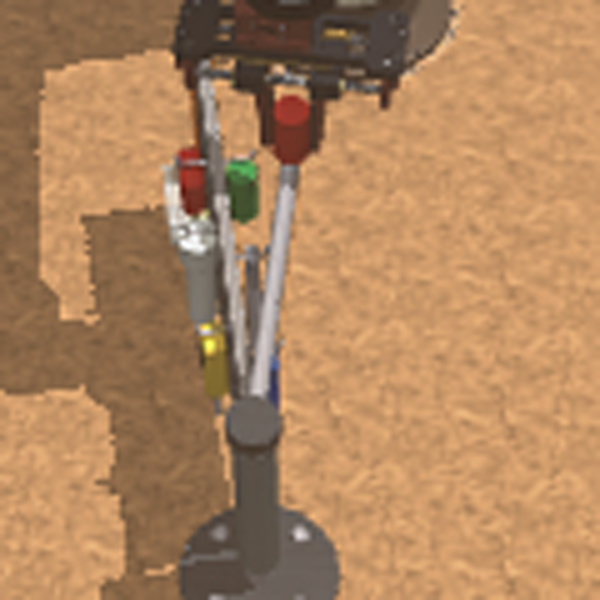

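The final picture shows the grip held at (292,130) and the strip fully hidden behind the board at about (210,150). The leaf has been steady since about 9 s, so I'm handing it in.

```bash
python3 -c "
from rig import *
print(finish_job())"
```

```text
the job is handed in; nothing more can be done
None
```

I swung the leaf off its stop and balanced it over the yellow strip, steady to about 0.01 rad from 9.3 s to 18.6 s, then handed the job in still holding the grip; the hand-in gave no verdict.

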